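# Stand the stain jar over the hidden crossbar

### The arm

A 7-joint arm with a two-finger parallel gripper is mounted at the origin on the work surface. World frame = base frame: x ahead of the robot, y to its left, z up, the work surface at z = 0. Lengths are in m, angles in rad, forces in N, time in s.
With the tool pointing down it reaches from about 0.425 to 0.875 m from the base axis. Payload 4.7 kg.
Tool frame: the origin (TCP) lies at the very end of the fingers, on their centre line; the grasp point (between the pads) lies 19 mm behind it (grip_point_offset is the distance from the TCP to the grasp point, in m); x points along the fingers, z is the direction in which the jaws open and shut, and the axes are right-handed (so a half turn about x gives the same grasp; the last joint's range is limited). The gripper opens to 87 mm and grips with 3 to 60 N. Pads are 19 mm wide; open, the fingers measure 117 mm over their backs; the gripper's body (75 mm by 190 mm) begins 51 mm behind the grasp point.
Start: joints at [1.198, 0.321, -0.07, 1.45, 0.023, 1.371, -0.057], TCP at [0.245, -0.602, 0.223] pointing down, gripper open.
Joint ranges: [-2.86, 2.86], [-0.3, 2.09], [-1.38, 1.24], [0.06, 2.45], [-1.56, 4.7], [0.09, 2.05], [-2.69, 2.69]. Speed limits (rad/s): [2.57, 2.57, 3.14, 3.14, 3.14, 3.14, 3.14].

### API

Orientations are given as a rotation vector (axis times angle).
In Python, from bench import get_state, get_image, calibration, close_job, grip_point_offset gives the robot as it stands.
- The arm moves only by the tool play_rows, never from a script. Its argument "targets" is a list of rows, each an object with "claw": the closure, from 0 (fully open) to 1 (shut); "linear": the shift along the tool's x, y, z as a fraction of full scale, a list of three; "rotation": the turn, a rotation vector about the tool's x, y, z as a fraction of full scale, a list of three. In form: [{"claw": claw, "linear": [x, y, z], "rotation": [wx, wy, wz]}, ...]. A call has 1 to 10 rows; each row shifts and turns the pose as measured when the row begins, along the tool's axes as they then stand; what a row does not reach is not made up. Full scale, the value 1, is 2.5 cm for a shift and 90 degrees for a turn. A row lasts 1/12 s, in which the tool goes at most 41.7 mm and 7.16 degrees, less where a joint would pass 70% of its speed; a pose out of reach is approached as far as the arm can. A call with a number of a shift or a turn outside -1 to 1 is refused whole. A call with a gripper value outside its range is refused whole. The fingers move at their own pace and stop on an object; "newtons" is the grip in N (left out, the last holds). Time passes only in rows, so rows that do not move let the fingers close. It gives the time, the measured TCP pose, the force and the opening at its end, in the units of the state.
- get_state(): the state, without advancing time (a new reading comes with each control period).
- get_image(name): name is "scene" or "top" or "wrist"; returns the picture (384x512x3 uint8, blue, green, red); there is no depth.
- calibration(name): a dict with "fx", "fy", "cx", "cy" (pixels), "dist_coeffs" ([k1, k2, p1, p2, k3] as OpenCV has them; the pictures are not rectified), "rvec" (rotation vector, rad) and "tvec" (3), from world to camera coordinates, as OpenCV has them; the wrist camera has in their place "hand_eye" (4x4, takes a point from camera to tool coordinates, whose origin is the TCP and whose axes are the tool frame's). Camera axes: x right, y down, z forward; pixel columns grow to the right and rows downward; lengths in m; the calibration is good to about 2 mm. A picture is of the moment at which its call begins: read the wrist's pose just before it. calibration takes no time and is no camera call.
- close_job(): hands the job in, once; it reports no verdict.
The state is a dict: "time": time; "joint_positions": joint angles; "qd": joint speeds; "joint_torque": joint torques, N m; "position": TCP position; "tool_rot": TCP orientation; "ft_force": force on the tool from outside, world axes, zero at the start; "torque": the same for the moment, N m; "grip_width": opening from 0.0 (shut) to 1.0 (fully open).
Only numpy, scipy, OpenCV 4.12 (cv2) and the standard library are available. Lean on these libraries where they do the work, as an engineer would, in place of code of your own. Each camera call takes 0.05 s, during which the arm holds its last target. There are 200 camera calls.

### The job

The springy ribbed cover of the staining tray has a single crossbar hidden somewhere under it. Before you touch the jar, feel for the bar by pressing gently along the cover with closed fingertips (it gives easily everywhere except over the bar; well under 25 N). Then lift the heavy capped jar over and set it down gently on the cover, centred over the bar, so that it is left standing upright and level without sinking in; leave the other things where they are.

Things in the scene. Friction and masses are not known exactly. Their poses are not given: they have to be found in the camera images.
- cover: Fixed steel staining tray, 148 mm (its x) by 284 mm (its y), 66 mm high, closed by a springy grey ribbed plastic cover 4 mm below its rim. Origin: centre of the tray's underside, on the bench; z up. The cover is 130 mm in x, 260 mm in y; its round-topped ribs, 11.5 mm apart, run along x. It gives alike over its whole length, save over the bar.
- cover_mid (a point): Middle of the cover's upper surface, 62 mm above the bench; axes as cover. Exactly one crossbar, 30 mm wide in y, parallel to the ribs and spanning the full width, is hidden 1 mm under the cover; its centre line lies anywhere from -75 to +75 mm in y from this point.
- cover_end (a point): Middle of the +y end of the cover's upper surface, 130 mm from the cover's middle. Away from the bar the cover gives about 1.5 mm per newton under a fingertip, which may be slid along it a few mm deep. Over the bar it gives about 1 mm and is then nearly rigid: the force climbs fast. Press slowly: 25 N must never be passed.
- jar_mid (a point): The heavy capped stain jar (about 0.85 kg): amber glass, the only one with a black screw cap. 106 mm high, round foot 68 mm across and 8 mm high, body 50 mm across, cap 54 mm across and 20 mm high at the top (86 to 106 mm above the underside). The point lies on its axis, half-way up, 53 mm above the underside; z up.
- worktray: Fixed flat dark steel work tray with a sheet of paper, 200 mm (x) by 270 mm (y), 6 mm thick; origin under its centre. The capped jar and two open jars stand on it, about 90 to 180 mm apart centre to centre.
- open_a: Bystander: open clear glass jar without cap, 90 mm high, foot 68 mm across; origin under its foot.
- open_b: Bystander: the other open clear glass jar, same shape; origin under its foot.
- cap: Bystander: loose black screw cap, a disc 54 mm across and 16 mm high; origin under its centre.
- clothespin: Bystander: wooden clothes-peg 75 mm long, 12 mm wide and 11 mm high; origin under its middle.
- slidebox: Bystander: blue slide box, 87 by 177 by 34 mm; origin under its centre.
- tipbox: Bystander: white box of pipette tips, 85 by 122 by 51 mm; origin under its centre.
- spatula: Bystander: flat-bladed steel spatula with a wooden handle, 170 mm long; origin under its middle.

How it is judged:
By the outcome, as a careful person would: the job done as asked, in the order asked, and still so for the second after the job is handed in, with the robot touching nothing.
It also fails if it takes over 70 s, if anything falls off the work surface, if the arm or the gripper's body presses on something with over 40 N, if the wrist force passes 120 N, or if a joint passes its speed limit or range.

## Working session

There is one attempt and no reset: what is moved stays moved. The work goes in short steps, Python scripts to look and compute and a tool call to move; the robot and the scene stay as the last step left them, time stands still between calls to the robot, and variables do not carry over. Pictures are saved under pics/ and viewed, about 8 in all and at most 12, crops included, and the job is handed in when it is done.

Besides the shell and the picture viewer there is one more tool, called after "Emit:" as name([rows], argument=value, ...), one row to a line, values as JSON. play_rows: Moves the arm, as the interface text tells. Shift numbers are shares of 2.5 cm and turn numbers shares of 90 degrees, none past 1 either way. Its arguments: {"type":"object","properties":{"targets":{"type":"array"},"newtons":{"type":"number"}},"required":["targets"]}

```bash
mkdir -p pics; cat > h.py <<'E'
import numpy as np,cv2
from bench import *
def snap(n,f):
    s=get_state(); im=get_image(n); cv2.imwrite('pics/'+f,im); return s,im
def ray(n,uv,s=None):
    c=calibration(n); K=np.array([[c['fx'],0,c['cx']],[0,c['fy'],c['cy']],[0,0,1]])
    p=cv2.undistortPoints(np.array(uv,float).reshape(-1,1,2),K,np.array(c['dist_coeffs']))[:,0]
    d=np.c_[p,np.ones(len(p))]
    if n=='wrist':
        H=np.array(c['hand_eye']); R=cv2.Rodrigues(np.array(s['tool_rot']))[0]
        return R@H[:3,3]+np.array(s['position']), d@(R@H[:3,:3]).T
    R=cv2.Rodrigues(np.array(c['rvec']))[0]
    return -R.T@np.ravel(c['tvec']), d@R
def onz(n,uv,z,s=None):
    o,d=ray(n,uv,s); return o+d*((z-o[2])/d[:,2])[:,None]
E
python3 - <<'E'
from h import *
s,_=snap('top','top.png');snap('scene','scene.png')
print(s['position'],s['tool_rot'],cv2.Rodrigues(np.array(s['tool_rot']))[0].round(3),s['time'],grip_point_offset)
E
```

```text
[ 0.24493556 -0.60149023  0.22146125] [ 0.92074018  1.36938296 -0.91917794] [[-0.001  0.926  0.377]
 [ 0.002  0.377 -0.926]
 [-1.    -0.    -0.002]] 0.0 0.0187
```

View pics/top.png

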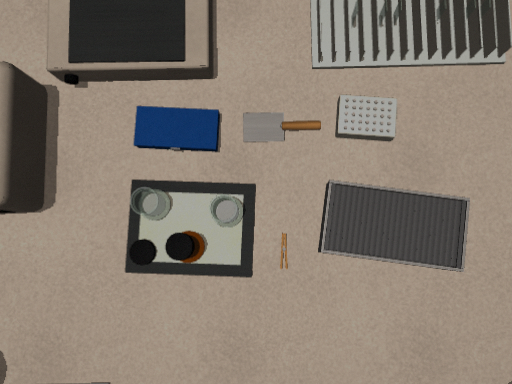

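View pics/scene.png

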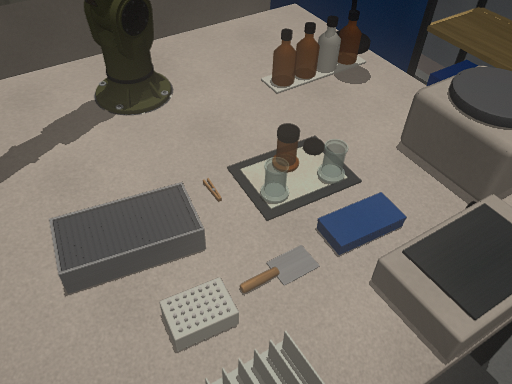

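```bash
python3 - <<'E'
from h import *
im=cv2.imread('pics/top.png')
print('cover rim',onz('top',[(330,183),(468,200),(462,269),(322,252)],.066).round(4))
hsv=cv2.cvtColor(im,cv2.COLOR_BGR2HSV)
# cap blob
r=im[225:270,160:215].astype(int); m=(r.max(2)<35).astype(np.uint8)
n,l,st,c=cv2.connectedComponentsWithStats(m); k=1+np.argmax(st[1:,4]); cc=c[k]+[160,225]; print(cc,st[k])
print('cap',onz('top',[cc],.112))
m=((hsv[...,0]<15)&(hsv[...,1]>150)).astype(np.uint8); m[:225]=0;m[270:]=0;m[:,:165]=0;m[:,215:]=0
ys,xs=np.nonzero(m);print(xs.min(),xs.max(),ys.min(),ys.max())
print('foot right edge',onz('top',[(xs.max(),247)],.014))
print('open a,b, loose cap,peg,tray corners',onz('top',[(157,205),(227,211)],.012),onz('top',[(143,252)],.02),onz('top',[(284,250)],.01), onz('top',[(132,181),(255,184),(252,276),(126,272)],.006))
o,d=ray('top',[(256,192)]);print(o,d)
big=cv2.resize(im[170:280,115:480],None,fx=2.1,fy=2.1,interpolation=cv2.INTER_CUBIC);cv2.imwrite('pics/c.png',big)
E
```

```text
cover rim [[ 0.6229 -0.0961  0.066 ]
 [ 0.583  -0.3709  0.066 ]
 [ 0.4465 -0.3501  0.066 ]
 [ 0.4839 -0.0757  0.066 ]]
[181.0045045  245.94744745] [  6   8  33  27 666]
cap [[0.50036771 0.19836086 0.112     ]]
181 204 231 262
foot right edge [[0.49829016 0.16877353 0.014     ]]
open a,b, loose cap,peg,tray corners [[0.58964277 0.26985945 0.012     ]
 [0.57391785 0.11975356 0.012     ]] [[0.49020873 0.29622357 0.02      ]] [[ 4.89017603e-01 -4.68793876e-04  1.00000000e-02]] [[0.64352404 0.32607843 0.006     ]
 [0.63185045 0.05928818 0.006     ]
 [0.43564067 0.06828217 0.006     ]
 [0.44885275 0.33538688 0.006     ]]
[0.49037251 0.01328446 1.058583  ] [[ 0.11694068  0.04157031 -0.99264813]]
```

View pics/c.png

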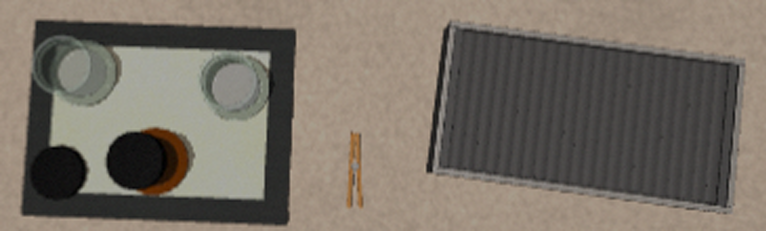

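Emit:
play_rows([
  {"claw": 1,"linear": [0,0,0],"rotation": [-0.079,0,0]},
  {"claw": 1,"linear": [0,0,0],"rotation": [-0.079,0,0]},
  {"claw": 1,"linear": [0,0,0],"rotation": [-0.079,0,0]},
  {"claw": 1,"linear": [0,0,0],"rotation": [-0.079,0,0]},
  {"claw": 1,"linear": [0,0,0],"rotation": [-0.079,0,0]},
  {"claw": 1,"linear": [0,0,0],"rotation": [-0.079,0,0]},
  {"claw": 1,"linear": [0,0,0],"rotation": [-0.079,0,0]},
  {"claw": 1,"linear": [0,0,0],"rotation": [-0.079,0,0]},
  {"claw": 1,"linear": [0,0,0],"rotation": [-0.03,0,0]},
], newtons=10)

```text
time: 0.85
position: [0.2438, -0.5986, 0.2153]
tool_rot: [0.108, 1.574, -0.09]
ft_force: [-0.0, -0.8, -0.8]
grip_width: 0.401
```

Emit:
play_rows([
  {"claw": 1,"linear": [0,1,0.68],"rotation": [0,0,0]},
  {"claw": 1,"linear": [0,1,0.68],"rotation": [0,0,0]},
  {"claw": 1,"linear": [0,1,0.68],"rotation": [0,0,0]},
  {"claw": 1,"linear": [0,1,0.68],"rotation": [0,0,0]},
  {"claw": 1,"linear": [0,1,0.68],"rotation": [0,0,0]},
  {"claw": 1,"linear": [0,1,0.68],"rotation": [0,0,0]},
  {"claw": 1,"linear": [0,1,0.68],"rotation": [0,0,0]},
  {"claw": 1,"linear": [0,1,0.68],"rotation": [0,0,0]},
  {"claw": 1,"linear": [0,1,0.68],"rotation": [0,0,0]},
  {"claw": 1,"linear": [0,1,0.68],"rotation": [0,0,0]},
])

```text
time: 1.68
position: [0.441, -0.3692, 0.2091]
tool_rot: [0.124, 1.585, -0.101]
ft_force: [-0.0, -0.5, -0.1]
grip_width: 0.004
```

```bash
cat > st.py <<'E'
from h import *
A=np.array([.534,-.223]); a=np.radians(-8.2)
def show(s=None, tgt=None):
    s=s or get_state(); p=np.array(s['position']); R=cv2.Rodrigues(np.array(s['tool_rot']))[0]
    d=p[:2]-A; print('t',round(s['time'],2),'p',p.round(4),'cov xy mm',(1e3*np.array([d@[np.cos(a),np.sin(a)],d@[-np.sin(a),np.cos(a)]])).round(1),'F',np.round(s['ft_force'],2),'w',round(s['grip_width'],3))
    print('R cols',R.T.round(3).tolist())
    if tgt is not None: print('tool shift',(R.T@(np.array(tgt)-p)/.025).round(2))
E
python3 -c "
from st import *
show(tgt=(.523,-.297,.09))"
```

```text
t 1.68 p [ 0.441  -0.3692  0.2091] cov xy mm [ -71.2 -157.9] F [-0.01 -0.46 -0.12] w 0.004
R cols [[-0.016, 0.016, -1.0], [0.143, 0.99, 0.014], [0.99, -0.142, -0.018]]
tool shift [4.76 3.26 2.92]
```

Emit:
play_rows([
  {"claw": 1,"linear": [0.4,0.9,0.85],"rotation": [0,0.012,-0.01]},
  {"claw": 1,"linear": [0.4,0.9,0.85],"rotation": [0,0,0]},
  {"claw": 1,"linear": [0.4,0.9,0.85],"rotation": [0,0,0]},
  {"claw": 1,"linear": [0.4,0.8,0.6],"rotation": [0,0,0]},
  {"claw": 1,"linear": [0,0,0],"rotation": [0,0,0]},
])

```text
time: 2.1
position: [0.5378, -0.2814, 0.1646]
tool_rot: [0.108, 1.604, -0.103]
ft_force: [0.2, 1.3, -0.7]
grip_width: 0.007
```

```bash
cat >> st.py <<'E'
    Rd=np.array([[0,0,-1],[-np.sin(a),np.cos(a),0],[np.cos(a),np.sin(a),0]]).T
    print('rot corr',(cv2.Rodrigues(R.T@Rd)[0].ravel()/(np.pi/2)).round(4))
E
python3 -c "
from st import *
s,im=snap('wrist','w1.png');show(s,(.523,-.297,.075))
"
```

```text
t 2.1 p [ 0.5378 -0.2814  0.1646] cov xy mm [ 12.1 -57.3] F [ 0.2   1.29 -0.65] w 0.007
R cols [[-0.035, 0.005, -0.999], [0.133, 0.991, 0.001], [0.99, -0.133, -0.035]]
tool shift [ 3.6  -0.7  -0.38]
rot corr [ 0.0059 -0.0226 -0.0003]
```

View pics/w1.png

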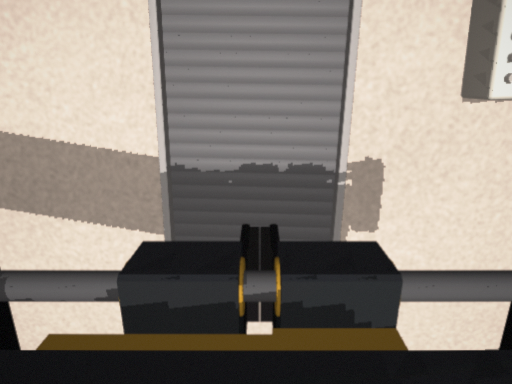

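Emit:
play_rows([
  {"claw": 1,"linear": [0.8,-0.35,-0.19],"rotation": [0.006,-0.0226,0]},
  {"claw": 1,"linear": [0.8,-0.35,-0.25],"rotation": [0,0,0]},
  {"claw": 1,"linear": [0.8,0,0],"rotation": [0,0,0]},
  {"claw": 1,"linear": [0.6,0,0],"rotation": [0,0,0]},
  {"claw": 1,"linear": [0.2,0,0],"rotation": [0,0,0]},
  {"claw": 1,"linear": [0,0,0],"rotation": [0,0,0]},
])

```text
time: 2.65
position: [0.5181, -0.3071, 0.084]
tool_rot: [0.113, 1.568, -0.124]
ft_force: [0.4, 0.0, 0.3]
grip_width: 0.008
```

```bash
python3 -c "
from st import *
import pickle
s=get_state();show(s,(.523,-.297,.066))
s['position']=[0.5378,-0.2814,0.1646];s['tool_rot']=[.108,1.604,-.103]
q=onz('wrist',[(155,60),(356,60),(160,130),(350,130)],.066,s)[:,:2]-A
print((q@np.array([[np.cos(a),np.sin(a)],[-np.sin(a),np.cos(a)]]).T*1e3).round(1))
"
```

```text
t 2.65 p [ 0.5181 -0.3071  0.084 ] cov xy mm [ -3.7 -85.5] F [0.4  0.02 0.3 ] w 0.008
R cols [[-0.001, -0.007, -1.0], [0.15, 0.989, -0.007], [0.989, -0.15, 0.0]]
tool shift [0.71 0.43 0.13]
rot corr [-0.0048  0.0002  0.0046]
[[-67.9  39.2]
 [ 76.6  40.2]
 [-68.  -11.3]
 [ 76.5  -9.3]]
```

Emit:
play_rows([
  {"claw": 1,"linear": [0.2,0.43,0.2],"rotation": [-0.005,0,0.0046]},
  {"claw": 1,"linear": [0.2,0,0],"rotation": [0,0,0]},
  {"claw": 1,"linear": [0.15,0,0],"rotation": [0,0,0]},
  {"claw": 1,"linear": [0.1,0,0],"rotation": [0,0,0]},
  {"claw": 1,"linear": [0,0,0],"rotation": [0,0,0]},
])

```text
time: 3.07
position: [0.5264, -0.2988, 0.0696]
tool_rot: [0.111, 1.564, -0.115]
ft_force: [-0.1, 0.4, -0.2]
grip_width: 0.007
```

Emit:
play_rows([
  {"claw": 1,"linear": [0.04,0,0],"rotation": [0,0,0]},
  {"claw": 1,"linear": [0.04,0,0],"rotation": [0,0,0]},
])

```text
time: 3.23
position: [0.5272, -0.2988, 0.0683]
tool_rot: [0.11, 1.562, -0.115]
ft_force: [-0.5, -0.8, -0.1]
grip_width: 0.001
```

Emit:
play_rows([
  {"claw": 1,"linear": [0.04,0,0],"rotation": [0,0,0]},
  {"claw": 1,"linear": [0.04,0,0],"rotation": [0,0,0]},
])

```text
time: 3.4
position: [0.5276, -0.299, 0.0666]
tool_rot: [0.11, 1.561, -0.115]
ft_force: [0.5, -0.1, 0.3]
grip_width: 0.001
```

Emit:
play_rows([
  {"claw": 1,"linear": [0.04,0,0],"rotation": [0,0,0]},
  {"claw": 1,"linear": [0.04,0,0],"rotation": [0,0,0]},
])

```text
time: 3.57
position: [0.5278, -0.2991, 0.0647]
tool_rot: [0.11, 1.561, -0.115]
ft_force: [-0.3, -0.5, -0.3]
grip_width: 0.006
```

Emit:
play_rows([
  {"claw": 1,"linear": [0.04,0,0],"rotation": [0,0,0]},
  {"claw": 1,"linear": [0.04,0,0],"rotation": [0,0,0]},
])

```text
time: 3.73
position: [0.5277, -0.2992, 0.0625]
tool_rot: [0.11, 1.561, -0.115]
ft_force: [-0.4, -0.6, -0.5]
grip_width: 0.002
```

Emit:
play_rows([
  {"claw": 1,"linear": [0.04,0,0],"rotation": [0,0,0]},
  {"claw": 1,"linear": [0.04,0,0],"rotation": [0,0,0]},
])

```text
time: 3.9
position: [0.5277, -0.2992, 0.0604]
tool_rot: [0.11, 1.561, -0.115]
ft_force: [-0.6, 0.2, 1.0]
grip_width: 0.005
```

Emit:
play_rows([
  {"claw": 1,"linear": [0.04,0,0],"rotation": [0,0,0]},
  {"claw": 1,"linear": [0.04,0,0],"rotation": [0,0,0]},
])

```text
time: 4.07
position: [0.5278, -0.2992, 0.0587]
tool_rot: [0.11, 1.561, -0.115]
ft_force: [-1.3, 0.9, 3.6]
grip_width: 0.004
```

Emit:
play_rows([
  {"claw": 1,"linear": [0.04,0,0],"rotation": [0,0,0]},
  {"claw": 1,"linear": [0.04,0,0],"rotation": [0,0,0]},
])

```text
time: 4.23
position: [0.5277, -0.2992, 0.0571]
tool_rot: [0.11, 1.561, -0.116]
ft_force: [-1.7, 0.7, 4.6]
grip_width: 0.005
```

Emit:
play_rows([
  {"claw": 1,"linear": [-0.36,0,0],"rotation": [0,0,0]},
  {"claw": 1,"linear": [0,0.5,0],"rotation": [0,0,0]},
  {"claw": 1,"linear": [0,0.5,0],"rotation": [0,0,0]},
  {"claw": 1,"linear": [0,0,0],"rotation": [0,0,0]},
])

```text
time: 4.57
position: [0.5321, -0.2726, 0.0666]
tool_rot: [0.111, 1.56, -0.117]
ft_force: [-0.1, 0.7, 0.6]
grip_width: 0.002
```

Emit:
play_rows([
  {"claw": 1,"linear": [0.04,0,0],"rotation": [0,0,0]},
  {"claw": 1,"linear": [0.04,0,0],"rotation": [0,0,0]},
  {"claw": 1,"linear": [0.04,0,0],"rotation": [0,0,0]},
])

```text
time: 4.82
position: [0.5325, -0.2701, 0.0633]
tool_rot: [0.108, 1.56, -0.114]
ft_force: [-0.3, -0.4, -1.0]
grip_width: 0.007
```

Emit:
play_rows([
  {"claw": 1,"linear": [0.04,0,0],"rotation": [0,0,0]},
  {"claw": 1,"linear": [0.04,0,0],"rotation": [0,0,0]},
  {"claw": 1,"linear": [0.04,0,0],"rotation": [0,0,0]},
])

```text
time: 5.07
position: [0.5323, -0.2703, 0.0596]
tool_rot: [0.109, 1.561, -0.114]
ft_force: [-0.1, 1.1, 2.4]
grip_width: 0.006
```

Emit:
play_rows([
  {"claw": 1,"linear": [0.04,0,0],"rotation": [0,0,0]},
  {"claw": 1,"linear": [0.03,0,0],"rotation": [0,0,0]},
])

```text
time: 5.23
position: [0.5323, -0.2703, 0.058]
tool_rot: [0.11, 1.561, -0.114]
ft_force: [-1.0, 0.5, 3.7]
grip_width: 0.007
```

Emit:
play_rows([
  {"claw": 1,"linear": [-0.36,0,0],"rotation": [0,0,0]},
  {"claw": 1,"linear": [0,0.5,0],"rotation": [0,0,0]},
  {"claw": 1,"linear": [0,0.5,0],"rotation": [0,0,0]},
  {"claw": 1,"linear": [0,0,0],"rotation": [0,0,0]},
])

```text
time: 5.57
position: [0.5359, -0.2446, 0.0676]
tool_rot: [0.111, 1.56, -0.116]
ft_force: [0.2, -0.2, -0.2]
grip_width: 0.007
```

Emit:
play_rows([
  {"claw": 1,"linear": [0.04,0,0],"rotation": [0,0,0]},
  {"claw": 1,"linear": [0.04,0,0],"rotation": [0,0,0]},
  {"claw": 1,"linear": [0.04,0,0],"rotation": [0,0,0]},
  {"claw": 1,"linear": [0.04,0,0],"rotation": [0,0,0]},
  {"claw": 1,"linear": [0.04,0,0],"rotation": [0,0,0]},
  {"claw": 1,"linear": [0.04,0,0],"rotation": [0,0,0]},
])

```text
time: 6.07
position: [0.5359, -0.243, 0.0607]
tool_rot: [0.109, 1.561, -0.114]
ft_force: [-0.0, 0.2, 2.0]
grip_width: 0.005
```

Emit:
play_rows([
  {"claw": 1,"linear": [0.04,0,0],"rotation": [0,0,0]},
  {"claw": 1,"linear": [0.04,0,0],"rotation": [0,0,0]},
])

```text
time: 6.23
position: [0.5359, -0.2431, 0.0587]
tool_rot: [0.11, 1.561, -0.114]
ft_force: [-0.0, 1.3, 2.5]
grip_width: 0.006
```

Emit:
play_rows([
  {"claw": 1,"linear": [-0.36,0,0],"rotation": [0,0,0]},
  {"claw": 1,"linear": [0,0.47,0],"rotation": [0,0,0]},
  {"claw": 1,"linear": [0,0.47,0],"rotation": [0,0,0]},
  {"claw": 1,"linear": [0,0,0],"rotation": [0,0,0]},
])

```text
time: 6.57
position: [0.5394, -0.2188, 0.0684]
tool_rot: [0.111, 1.561, -0.116]
ft_force: [0.3, 0.1, -0.5]
grip_width: 0.01
```

Emit:
play_rows([
  {"claw": 1,"linear": [0.04,0,0],"rotation": [0,0,0]},
  {"claw": 1,"linear": [0.04,0,0],"rotation": [0,0,0]},
  {"claw": 1,"linear": [0.04,0,0],"rotation": [0,0,0]},
  {"claw": 1,"linear": [0.04,0,0],"rotation": [0,0,0]},
  {"claw": 1,"linear": [0.04,0,0],"rotation": [0,0,0]},
  {"claw": 1,"linear": [0.04,0,0],"rotation": [0,0,0]},
])

```text
time: 7.07
position: [0.5394, -0.2174, 0.0617]
tool_rot: [0.109, 1.561, -0.114]
ft_force: [0.0, 0.1, 0.5]
grip_width: 0.008
```

Emit:
play_rows([
  {"claw": 1,"linear": [0.04,0,0],"rotation": [0,0,0]},
  {"claw": 1,"linear": [0.04,0,0],"rotation": [0,0,0]},
])

```text
time: 7.23
position: [0.5394, -0.2174, 0.0596]
tool_rot: [0.11, 1.561, -0.114]
ft_force: [-0.8, 1.3, 2.3]
grip_width: 0.003
```

Emit:
play_rows([
  {"claw": 1,"linear": [-0.36,0,0],"rotation": [0,0,0]},
  {"claw": 1,"linear": [0,0.46,0],"rotation": [0,0,0]},
  {"claw": 1,"linear": [0,0.46,0],"rotation": [0,0,0]},
  {"claw": 1,"linear": [0.08,0,0],"rotation": [0,0,0]},
])

```text
time: 7.57
position: [0.5431, -0.1936, 0.0676]
tool_rot: [0.111, 1.56, -0.116]
ft_force: [0.4, -0.3, -0.2]
grip_width: 0.006
```

Emit:
play_rows([
  {"claw": 1,"linear": [0.04,0,0],"rotation": [0,0,0]},
  {"claw": 1,"linear": [0.04,0,0],"rotation": [0,0,0]},
  {"claw": 1,"linear": [0.04,0,0],"rotation": [0,0,0]},
  {"claw": 1,"linear": [0.04,0,0],"rotation": [0,0,0]},
  {"claw": 1,"linear": [0.04,0,0],"rotation": [0,0,0]},
  {"claw": 1,"linear": [0.04,0,0],"rotation": [0,0,0]},
])

```text
time: 8.07
position: [0.5431, -0.1919, 0.0612]
tool_rot: [0.109, 1.561, -0.114]
ft_force: [-3.1, 2.4, 12.1]
grip_width: 0.008
```

Emit:
play_rows([
  {"claw": 1,"linear": [0.04,0,0],"rotation": [0,0,0]},
  {"claw": 1,"linear": [0.03,0,0],"rotation": [0,0,0]},
])

```text
time: 8.23
position: [0.5431, -0.1918, 0.0614]
tool_rot: [0.11, 1.562, -0.115]
ft_force: [-2.6, 1.5, 4.7]
grip_width: 0.003
```

Emit:
play_rows([
  {"claw": 1,"linear": [-0.28,0,0],"rotation": [0,0,0]},
  {"claw": 1,"linear": [0,0.45,0],"rotation": [0,0,0]},
  {"claw": 1,"linear": [0,0,0],"rotation": [0,0,0]},
  {"claw": 1,"linear": [0.08,0,0],"rotation": [0,0,0]},
])

```text
time: 8.57
position: [0.5452, -0.1807, 0.0675]
tool_rot: [0.11, 1.561, -0.116]
ft_force: [0.3, -0.6, -0.0]
grip_width: 0.004
```

Emit:
play_rows([
  {"claw": 1,"linear": [0.04,0,0],"rotation": [0,0,0]},
  {"claw": 1,"linear": [0.04,0,0],"rotation": [0,0,0]},
  {"claw": 1,"linear": [0.04,0,0],"rotation": [0,0,0]},
  {"claw": 1,"linear": [0.04,0,0],"rotation": [0,0,0]},
  {"claw": 1,"linear": [0.04,0,0],"rotation": [0,0,0]},
])

```text
time: 8.98
position: [0.5448, -0.1802, 0.0613]
tool_rot: [0.11, 1.562, -0.116]
ft_force: [-3.6, 1.4, 11.2]
grip_width: 0.005
```

Emit:
play_rows([
  {"claw": 1,"linear": [0.03,0,0],"rotation": [0,0,0]},
  {"claw": 1,"linear": [0.03,0,0],"rotation": [0,0,0]},
])

```text
time: 9.15
position: [0.5448, -0.1801, 0.0614]
tool_rot: [0.11, 1.563, -0.116]
ft_force: [-2.0, 0.7, 5.3]
grip_width: 0.006
```

Emit:
play_rows([
  {"claw": 1,"linear": [-0.28,0,0],"rotation": [0,0,0]},
  {"claw": 1,"linear": [0,0.45,0],"rotation": [0,0,0]},
  {"claw": 1,"linear": [0,0.1,0],"rotation": [0,0,0]},
  {"claw": 1,"linear": [0.08,0,0],"rotation": [0,0,0]},
])

```text
time: 9.48
position: [0.5473, -0.1658, 0.0673]
tool_rot: [0.111, 1.561, -0.117]
ft_force: [-1.0, -0.2, -0.6]
grip_width: 0.006
```

Emit:
play_rows([
  {"claw": 1,"linear": [0.04,0,0],"rotation": [0,0,0]},
  {"claw": 1,"linear": [0.04,0,0],"rotation": [0,0,0]},
  {"claw": 1,"linear": [0.04,0,0],"rotation": [0,0,0]},
  {"claw": 1,"linear": [0.04,0,0],"rotation": [0,0,0]},
  {"claw": 1,"linear": [0.04,0,0],"rotation": [0,0,0]},
])

```text
time: 9.9
position: [0.547, -0.1648, 0.0611]
tool_rot: [0.11, 1.563, -0.116]
ft_force: [-3.1, 1.9, 12.2]
grip_width: 0.005
```

Emit:
play_rows([
  {"claw": 1,"linear": [0.03,0,0],"rotation": [0,0,0]},
  {"claw": 1,"linear": [0.03,0,0],"rotation": [0,0,0]},
])

```text
time: 10.07
position: [0.547, -0.1648, 0.0613]
tool_rot: [0.111, 1.564, -0.116]
ft_force: [-2.8, 1.3, 5.2]
grip_width: 0.006
```

Emit:
play_rows([
  {"claw": 1,"linear": [-0.28,0,0],"rotation": [0,0,0]},
  {"claw": 1,"linear": [0,0.28,0],"rotation": [0,0,0]},
  {"claw": 1,"linear": [0,0,0],"rotation": [0,0,0]},
  {"claw": 1,"linear": [0.08,0,0],"rotation": [0,0,0]},
])

```text
time: 10.4
position: [0.5485, -0.1579, 0.0672]
tool_rot: [0.111, 1.562, -0.118]
ft_force: [0.4, 0.3, -0.5]
grip_width: 0.008
```

Emit:
play_rows([
  {"claw": 1,"linear": [0.04,0,0],"rotation": [0,0,0]},
  {"claw": 1,"linear": [0.04,0,0],"rotation": [0,0,0]},
  {"claw": 1,"linear": [0.04,0,0],"rotation": [0,0,0]},
  {"claw": 1,"linear": [0.04,0,0],"rotation": [0,0,0]},
  {"claw": 1,"linear": [0.04,0,0],"rotation": [0,0,0]},
])

```text
time: 10.82
position: [0.5479, -0.1575, 0.0605]
tool_rot: [0.111, 1.564, -0.117]
ft_force: [-0.3, 0.1, 6.9]
grip_width: 0.001
```

Emit:
play_rows([
  {"claw": 1,"linear": [0.03,0,0],"rotation": [0,0,0]},
  {"claw": 1,"linear": [0.03,0,0],"rotation": [0,0,0]},
])

```text
time: 10.98
position: [0.548, -0.1575, 0.0605]
tool_rot: [0.111, 1.564, -0.117]
ft_force: [-3.1, 1.3, 7.0]
grip_width: 0.007
```

Emit:
play_rows([
  {"claw": 1,"linear": [-0.28,0,0],"rotation": [0,0,0]},
  {"claw": 1,"linear": [0,0.15,0],"rotation": [0,0,0]},
  {"claw": 1,"linear": [0,0,0],"rotation": [0,0,0]},
  {"claw": 1,"linear": [0.08,0,0],"rotation": [0,0,0]},
])

```text
time: 11.32
position: [0.5491, -0.1538, 0.0666]
tool_rot: [0.111, 1.563, -0.118]
ft_force: [-0.1, -0.2, 0.2]
grip_width: 0.007
```

Emit:
play_rows([
  {"claw": 1,"linear": [0.04,0,0],"rotation": [0,0,0]},
  {"claw": 1,"linear": [0.04,0,0],"rotation": [0,0,0]},
  {"claw": 1,"linear": [0.04,0,0],"rotation": [0,0,0]},
  {"claw": 1,"linear": [0.04,0,0],"rotation": [0,0,0]},
  {"claw": 1,"linear": [0.04,0,0],"rotation": [0,0,0]},
])

```text
time: 11.73
position: [0.5487, -0.1536, 0.0604]
tool_rot: [0.111, 1.564, -0.118]
ft_force: [-3.4, 1.3, 10.4]
grip_width: 0.003
```

Emit:
play_rows([
  {"claw": 1,"linear": [0.03,0,0],"rotation": [0,0,0]},
  {"claw": 1,"linear": [0.03,0,0],"rotation": [0,0,0]},
])

```text
time: 11.9
position: [0.5487, -0.1535, 0.0605]
tool_rot: [0.111, 1.565, -0.118]
ft_force: [-1.6, 0.4, 6.8]
grip_width: 0.007
```

Emit:
play_rows([
  {"claw": 1,"linear": [-0.28,0,0],"rotation": [0,0,0]},
  {"claw": 1,"linear": [0,-0.9,0],"rotation": [0,0,0]},
  {"claw": 1,"linear": [0,-0.85,0],"rotation": [0,0,0]},
  {"claw": 1,"linear": [0,0,0],"rotation": [0,0,0]},
  {"claw": 1,"linear": [0.04,0,0],"rotation": [0,0,0]},
])

```text
time: 12.32
position: [0.5432, -0.1965, 0.0686]
tool_rot: [0.109, 1.564, -0.115]
ft_force: [0.2, 1.4, 0.1]
grip_width: 0.008
```

Emit:
play_rows([
  {"claw": 1,"linear": [0.04,-0.05,0],"rotation": [0,0,0]},
  {"claw": 1,"linear": [0.04,0,0],"rotation": [0,0,0]},
  {"claw": 1,"linear": [0.04,0,0],"rotation": [0,0,0]},
  {"claw": 1,"linear": [0.04,0,0],"rotation": [0,0,0]},
  {"claw": 1,"linear": [0.04,0,0],"rotation": [0,0,0]},
  {"claw": 1,"linear": [0.04,0,0],"rotation": [0,0,0]},
])

```text
time: 12.82
position: [0.5435, -0.1938, 0.0618]
tool_rot: [0.107, 1.564, -0.111]
ft_force: [0.7, -0.8, 0.3]
grip_width: 0.003
```

Emit:
play_rows([
  {"claw": 1,"linear": [0.03,0,0],"rotation": [0,0,0]},
  {"claw": 1,"linear": [0.03,0,0],"rotation": [0,0,0]},
])

```text
time: 12.98
position: [0.5436, -0.1936, 0.0612]
tool_rot: [0.106, 1.565, -0.111]
ft_force: [-2.7, -0.3, 8.9]
grip_width: 0.007
```

Emit:
play_rows([
  {"claw": 1,"linear": [0.03,0,0],"rotation": [0,0,0]},
  {"claw": 1,"linear": [0.03,0,0],"rotation": [0,0,0]},
])

```text
time: 13.15
position: [0.5435, -0.1936, 0.0613]
tool_rot: [0.105, 1.565, -0.111]
ft_force: [-1.5, 0.1, 4.4]
grip_width: 0.006
```

Bar still at −.1936. Step on to about −.199 and −.204.

Emit:
play_rows([
  {"claw": 1,"linear": [-0.28,0,0],"rotation": [0,0,0]},
  {"claw": 1,"linear": [0,-0.22,0],"rotation": [0,0,0]},
  {"claw": 1,"linear": [0,0,0],"rotation": [0,0,0]},
  {"claw": 1,"linear": [0.08,0,0],"rotation": [0,0,0]},
])

```text
time: 13.48
position: [0.5436, -0.1992, 0.0677]
tool_rot: [0.104, 1.563, -0.111]
ft_force: [0.1, 0.5, -0.1]
grip_width: 0.004
```

Emit:
play_rows([
  {"claw": 1,"linear": [0.04,0,0],"rotation": [0,0,0]},
  {"claw": 1,"linear": [0.04,0,0],"rotation": [0,0,0]},
  {"claw": 1,"linear": [0.04,0,0],"rotation": [0,0,0]},
  {"claw": 1,"linear": [0.04,0,0],"rotation": [0,0,0]},
  {"claw": 1,"linear": [0.04,0,0],"rotation": [0,0,0]},
])

```text
time: 13.9
position: [0.5429, -0.1994, 0.0612]
tool_rot: [0.105, 1.565, -0.111]
ft_force: [-2.6, -0.5, 8.6]
grip_width: 0.005
```

Emit:
play_rows([
  {"claw": 1,"linear": [0.03,0,0],"rotation": [0,0,0]},
  {"claw": 1,"linear": [0.03,0,0],"rotation": [0,0,0]},
])

```text
time: 14.07
position: [0.543, -0.1994, 0.0613]
tool_rot: [0.104, 1.565, -0.111]
ft_force: [-2.6, 1.0, 6.0]
grip_width: 0.004
```

Emit:
play_rows([
  {"claw": 1,"linear": [0.03,0,0],"rotation": [0,0,0]},
  {"claw": 1,"linear": [0.03,0,0],"rotation": [0,0,0]},
])

```text
time: 14.23
position: [0.543, -0.1994, 0.0613]
tool_rot: [0.104, 1.566, -0.112]
ft_force: [-1.9, 0.9, 4.8]
grip_width: 0.005
```

Emit:
play_rows([
  {"claw": 1,"linear": [-0.28,0,0],"rotation": [0,0,0]},
  {"claw": 1,"linear": [0,-0.2,0],"rotation": [0,-0.002,0]},
  {"claw": 1,"linear": [0,0,0],"rotation": [0,0,0]},
  {"claw": 1,"linear": [0.08,0,0],"rotation": [0,0,0]},
])

```text
time: 14.57
position: [0.5429, -0.2047, 0.0675]
tool_rot: [0.103, 1.561, -0.112]
ft_force: [0.2, 0.3, 0.6]
grip_width: -0.0
```

Emit:
play_rows([
  {"claw": 1,"linear": [0.04,0,0],"rotation": [0,0,0]},
  {"claw": 1,"linear": [0.04,0,0],"rotation": [0,0,0]},
  {"claw": 1,"linear": [0.04,0,0],"rotation": [0,0,0]},
  {"claw": 1,"linear": [0.04,0,0],"rotation": [0,0,0]},
  {"claw": 1,"linear": [0.04,0,0],"rotation": [0,0,0]},
])

```text
time: 14.98
position: [0.5422, -0.2049, 0.061]
tool_rot: [0.104, 1.563, -0.112]
ft_force: [-2.6, 0.0, 9.2]
grip_width: 0.004
```

Emit:
play_rows([
  {"claw": 1,"linear": [0.03,0,0],"rotation": [0,0,0]},
  {"claw": 1,"linear": [0.03,0,0],"rotation": [0,0,0]},
])

```text
time: 15.15
position: [0.5423, -0.2049, 0.0612]
tool_rot: [0.103, 1.563, -0.112]
ft_force: [-3.3, 0.9, 6.3]
grip_width: 0.008
```

Emit:
play_rows([
  {"claw": 1,"linear": [0.03,0,0],"rotation": [0,0,0]},
  {"claw": 1,"linear": [0.03,0,0],"rotation": [0,0,0]},
])

```text
time: 15.32
position: [0.5422, -0.2049, 0.0612]
tool_rot: [0.102, 1.564, -0.113]
ft_force: [-2.1, 0.5, 5.4]
grip_width: 0.007
```

Emit:
play_rows([
  {"claw": 1,"linear": [-0.28,0,0],"rotation": [0,0,0]},
  {"claw": 1,"linear": [0,-0.2,0],"rotation": [0,-0.002,0]},
  {"claw": 1,"linear": [0,0,0],"rotation": [0,0,0]},
  {"claw": 1,"linear": [0.08,0,0],"rotation": [0,0,0]},
])

```text
time: 15.65
position: [0.5422, -0.2102, 0.0674]
tool_rot: [0.101, 1.559, -0.113]
ft_force: [0.3, -0.2, -0.7]
grip_width: 0.008
```

Emit:
play_rows([
  {"claw": 1,"linear": [0.04,0,0],"rotation": [0,0,0]},
  {"claw": 1,"linear": [0.04,0,0],"rotation": [0,0,0]},
  {"claw": 1,"linear": [0.04,0,0],"rotation": [0,0,0]},
  {"claw": 1,"linear": [0.04,0,0],"rotation": [0,0,0]},
  {"claw": 1,"linear": [0.04,0,0],"rotation": [0,0,0]},
])

```text
time: 16.07
position: [0.5414, -0.2104, 0.0606]
tool_rot: [0.102, 1.56, -0.113]
ft_force: [-0.4, 0.9, 0.8]
grip_width: 0.012
```

Emit:
play_rows([
  {"claw": 1,"linear": [0.03,0,0],"rotation": [0,0,0]},
  {"claw": 1,"linear": [0.03,0,0],"rotation": [0,0,0]},
])

```text
time: 16.23
position: [0.5415, -0.2104, 0.0596]
tool_rot: [0.102, 1.561, -0.113]
ft_force: [-2.9, 1.0, 7.9]
grip_width: 0.003
```

Emit:
play_rows([
  {"claw": 1,"linear": [0.03,0,0],"rotation": [0,0,0]},
  {"claw": 1,"linear": [0.03,0,0],"rotation": [0,0,0]},
])

```text
time: 16.4
position: [0.5416, -0.2104, 0.0596]
tool_rot: [0.102, 1.561, -0.113]
ft_force: [-2.0, 0.8, 6.1]
grip_width: 0.001
```

Emit:
play_rows([
  {"claw": 1,"linear": [-0.28,0,0],"rotation": [0,0,0]},
  {"claw": 1,"linear": [0,0.8,0],"rotation": [0,0,0]},
  {"claw": 1,"linear": [0,0.8,0],"rotation": [0,0,0]},
  {"claw": 1,"linear": [0,0.75,0],"rotation": [0,0,0]},
  {"claw": 1,"linear": [0.04,0,0],"rotation": [0,0,0]},
  {"claw": 1,"linear": [0.04,0,0],"rotation": [0,0,0]},
])

```text
time: 16.9
position: [0.5505, -0.152, 0.0663]
tool_rot: [0.103, 1.559, -0.117]
ft_force: [0.0, -0.7, -0.0]
grip_width: 0.005
```

Emit:
play_rows([
  {"claw": 1,"linear": [0.04,0.05,0],"rotation": [0,0,0]},
  {"claw": 1,"linear": [0.04,0.05,0],"rotation": [0,0,0]},
  {"claw": 1,"linear": [0.04,0,0],"rotation": [0,0,0]},
  {"claw": 1,"linear": [0.04,0,0],"rotation": [0,0,0]},
  {"claw": 1,"linear": [0.04,0,0],"rotation": [0,0,0]},
])

```text
time: 17.32
position: [0.5505, -0.1527, 0.0608]
tool_rot: [0.105, 1.559, -0.12]
ft_force: [-0.0, 1.2, 1.1]
grip_width: 0.009
```

Emit:
play_rows([
  {"claw": 1,"linear": [0.03,0,0],"rotation": [0,0,0]},
  {"claw": 1,"linear": [0.03,0,0],"rotation": [0,0,0]},
])

```text
time: 17.48
position: [0.5506, -0.1528, 0.0604]
tool_rot: [0.106, 1.559, -0.121]
ft_force: [-3.5, 2.0, 7.9]
grip_width: 0.004
```

Emit:
play_rows([
  {"claw": 1,"linear": [0.03,0,0],"rotation": [0,0,0]},
  {"claw": 1,"linear": [0.03,0,0],"rotation": [0,0,0]},
  {"claw": 1,"linear": [0.03,0,0],"rotation": [0,0,0]},
])

```text
time: 17.73
position: [0.5506, -0.1528, 0.0605]
tool_rot: [0.107, 1.56, -0.122]
ft_force: [-2.7, 1.6, 5.2]
grip_width: 0.011
```

Emit:
play_rows([
  {"claw": 1,"linear": [-0.28,0,0],"rotation": [0,0,0]},
  {"claw": 1,"linear": [0,0.24,0],"rotation": [0,0,0]},
  {"claw": 1,"linear": [0,0,0],"rotation": [0,0,0]},
  {"claw": 1,"linear": [0.08,0,0],"rotation": [0,0,0]},
])

```text
time: 18.07
position: [0.5519, -0.1477, 0.0666]
tool_rot: [0.108, 1.558, -0.124]
ft_force: [-0.3, -0.5, -0.3]
grip_width: 0.008
```

Emit:
play_rows([
  {"claw": 1,"linear": [0.04,0,0],"rotation": [0,0,0]},
  {"claw": 1,"linear": [0.04,0,0],"rotation": [0,0,0]},
  {"claw": 1,"linear": [0.04,0,0],"rotation": [0,0,0]},
  {"claw": 1,"linear": [0.04,0,0],"rotation": [0,0,0]},
  {"claw": 1,"linear": [0.04,0,0],"rotation": [0,0,0]},
])

```text
time: 18.48
position: [0.5514, -0.1476, 0.0601]
tool_rot: [0.108, 1.559, -0.123]
ft_force: [-0.9, -0.1, 0.8]
grip_width: 0.006
```

Emit:
play_rows([
  {"claw": 1,"linear": [0.03,0,0],"rotation": [0,0,0]},
  {"claw": 1,"linear": [0.03,0,0],"rotation": [0,0,0]},
])

```text
time: 18.65
position: [0.5515, -0.1476, 0.0594]
tool_rot: [0.108, 1.56, -0.124]
ft_force: [-2.9, 0.7, 7.7]
grip_width: 0.006
```

Emit:
play_rows([
  {"claw": 1,"linear": [0.03,0,0],"rotation": [0,0,0]},
  {"claw": 1,"linear": [0.03,0,0],"rotation": [0,0,0]},
  {"claw": 1,"linear": [0.03,0,0],"rotation": [0,0,0]},
])

```text
time: 18.9
position: [0.5515, -0.1477, 0.0595]
tool_rot: [0.107, 1.56, -0.125]
ft_force: [-1.3, 0.3, 6.1]
grip_width: 0.003
```

Emit:
play_rows([
  {"claw": 1,"linear": [-0.28,0,0],"rotation": [0,0,0]},
  {"claw": 1,"linear": [0,0.22,0],"rotation": [0,0,0]},
  {"claw": 1,"linear": [0,0,0],"rotation": [0,0,0]},
  {"claw": 1,"linear": [0.08,0,0],"rotation": [0,0,0]},
])

```text
time: 19.23
position: [0.5529, -0.1419, 0.0655]
tool_rot: [0.107, 1.559, -0.125]
ft_force: [-0.1, 0.1, 0.0]
grip_width: 0.003
```

Emit:
play_rows([
  {"claw": 1,"linear": [0.04,0,0],"rotation": [0,0,0]},
  {"claw": 1,"linear": [0.04,0,0],"rotation": [0,0,0]},
  {"claw": 1,"linear": [0.04,0,0],"rotation": [0,0,0]},
  {"claw": 1,"linear": [0.04,0,0],"rotation": [0,0,0]},
  {"claw": 1,"linear": [0.04,0,0],"rotation": [0,0,0]},
])

```text
time: 19.65
position: [0.5525, -0.1415, 0.0591]
tool_rot: [0.107, 1.56, -0.124]
ft_force: [-0.3, 0.0, 1.9]
grip_width: 0.007
```

Emit:
play_rows([
  {"claw": 1,"linear": [0.03,0,0],"rotation": [0,0,0]},
  {"claw": 1,"linear": [0.03,0,0],"rotation": [0,0,0]},
])

```text
time: 19.82
position: [0.5525, -0.1415, 0.0578]
tool_rot: [0.107, 1.561, -0.124]
ft_force: [-1.5, -0.6, 2.7]
grip_width: 0.005
```

Emit:
play_rows([
  {"claw": 1,"linear": [0.03,0,0],"rotation": [0,0,0]},
  {"claw": 1,"linear": [0.03,0,0],"rotation": [0,0,0]},
  {"claw": 1,"linear": [0.03,0,0],"rotation": [0,0,0]},
])

```text
time: 20.07
position: [0.5525, -0.1415, 0.0562]
tool_rot: [0.107, 1.561, -0.125]
ft_force: [-1.2, 0.4, 5.0]
grip_width: 0.007
```

Emit:
play_rows([
  {"claw": 1,"linear": [0.03,0,0],"rotation": [0,0,0]},
  {"claw": 1,"linear": [0.03,0,0],"rotation": [0,0,0]},
  {"claw": 1,"linear": [0.03,0,0],"rotation": [0,0,0]},
])

```text
time: 20.32
position: [0.5525, -0.1415, 0.0553]
tool_rot: [0.107, 1.561, -0.125]
ft_force: [-3.1, 1.4, 9.8]
grip_width: 0.006
```

Emit:
play_rows([
  {"claw": 1,"linear": [-0.5,0,0],"rotation": [0,0,0]},
  {"claw": 1,"linear": [0,-0.95,0],"rotation": [0,0,0]},
  {"claw": 1,"linear": [0,-0.95,0],"rotation": [0,0,0]},
  {"claw": 1,"linear": [0,-0.95,0],"rotation": [0,0,0]},
  {"claw": 1,"linear": [0,0,0],"rotation": [0,0,0]},
  {"claw": 1,"linear": [0,0,0],"rotation": [0,0,0]},
])

```text
time: 20.82
position: [0.5436, -0.213, 0.0712]
tool_rot: [0.103, 1.557, -0.122]
ft_force: [-0.4, 0.6, 0.9]
grip_width: 0.005
```

Emit:
play_rows([
  {"claw": 1,"linear": [0.04,0,0],"rotation": [0,0,0]},
  {"claw": 1,"linear": [0.04,0,0],"rotation": [0,0,0]},
  {"claw": 1,"linear": [0.04,0,0],"rotation": [0,0,0]},
])

```text
time: 21.07
position: [0.5438, -0.2123, 0.0683]
tool_rot: [0.103, 1.557, -0.121]
ft_force: [0.3, -0.5, -0.4]
grip_width: 0.001
```

Emit:
play_rows([
  {"claw": 1,"linear": [0.06,-0.16,0],"rotation": [0,0,0]},
  {"claw": 1,"linear": [0.06,0,0],"rotation": [0,0,0]},
  {"claw": 1,"linear": [0.04,0,0],"rotation": [0,0,0]},
  {"claw": 1,"linear": [0.04,0,0],"rotation": [0,0,0]},
  {"claw": 1,"linear": [0.04,0,0],"rotation": [0,0,0]},
  {"claw": 1,"linear": [0.04,0,0],"rotation": [0,0,0]},
])

```text
time: 21.57
position: [0.5437, -0.2135, 0.0603]
tool_rot: [0.1, 1.557, -0.117]
ft_force: [-0.6, -0.0, 0.8]
grip_width: 0.006
```

Emit:
play_rows([
  {"claw": 1,"linear": [0.03,0,0],"rotation": [0,0,0]},
  {"claw": 1,"linear": [0.03,0,0],"rotation": [0,0,0]},
])

```text
time: 21.73
position: [0.5437, -0.2135, 0.0589]
tool_rot: [0.1, 1.558, -0.117]
ft_force: [-1.5, 0.2, 2.7]
grip_width: 0.001
```

Emit:
play_rows([
  {"claw": 1,"linear": [0.03,0,0],"rotation": [0,0,0]},
  {"claw": 1,"linear": [0.03,0,0],"rotation": [0,0,0]},
  {"claw": 1,"linear": [0.03,0,0],"rotation": [0,0,0]},
])

```text
time: 21.98
position: [0.5438, -0.2135, 0.0579]
tool_rot: [0.1, 1.558, -0.117]
ft_force: [-2.8, 0.3, 7.1]
grip_width: 0.007
```

Emit:
play_rows([
  {"claw": 1,"linear": [0.03,0,0],"rotation": [0,0,0]},
  {"claw": 1,"linear": [0.03,0,0],"rotation": [0,0,0]},
  {"claw": 1,"linear": [0.03,0,0],"rotation": [0,0,0]},
])

```text
time: 22.23
position: [0.5438, -0.2135, 0.058]
tool_rot: [0.099, 1.558, -0.118]
ft_force: [-2.8, 0.5, 6.7]
grip_width: 0.002
```

Emit:
play_rows([
  {"claw": 1,"linear": [-0.8,0,0],"rotation": [0,0,0]},
  {"claw": 1,"linear": [-1,0,0],"rotation": [0,0,0]},
  {"claw": 0,"linear": [-1,0,0],"rotation": [0,0,0]},
  {"claw": 0,"linear": [-1,0.5,-0.1],"rotation": [0,0,0]},
  {"claw": 0,"linear": [-1,1,-0.2],"rotation": [0,0,0]},
  {"claw": 0,"linear": [-0.5,1,-0.25],"rotation": [0,0,0]},
  {"claw": 0,"linear": [0,1,-0.25],"rotation": [0,0,0]},
  {"claw": 0,"linear": [0,1,-0.25],"rotation": [0,0,0]},
  {"claw": 0,"linear": [0,1,-0.25],"rotation": [0,0,0]},
  {"claw": 0,"linear": [0,1,-0.25],"rotation": [0,0,0]},
])

```text
time: 23.07
position: [0.5274, -0.0467, 0.1925]
tool_rot: [0.11, 1.554, -0.129]
ft_force: [0.1, -0.0, -0.1]
grip_width: 0.525
```

Emit:
play_rows([
  {"claw": 0,"linear": [0,1,-0.25],"rotation": [0,0,0]},
  {"claw": 0,"linear": [0,1,-0.25],"rotation": [0,0,0]},
  {"claw": 0,"linear": [0,1,-0.25],"rotation": [0,0,0]},
  {"claw": 0,"linear": [0,0.5,-0.25],"rotation": [0,0,0]},
  {"claw": 0,"linear": [0,0,0],"rotation": [0,0,0]},
  {"claw": 0,"linear": [0,0,0],"rotation": [0,0,0]},
])

```text
time: 23.57
position: [0.5144, 0.056, 0.1909]
tool_rot: [0.103, 1.552, -0.118]
ft_force: [0.3, 0.4, -0.2]
grip_width: 0.96
```

```bash
python3 -c "
from st import *
s,im=snap('wrist','w2.png');show(s,(.5,.199,.053))
"
```

```text
t 23.57 p [0.5144 0.056  0.1909] cov xy mm [-59.2 273.4] F [ 0.26  0.44 -0.19] w 0.96
R cols [[0.016, -0.011, -1.0], [0.141, 0.99, -0.009], [0.99, -0.141, 0.017]]
tool shift [ 5.44  5.63 -1.47]
rot corr [0.0011 0.0108 0.0055]
```

View pics/w2.png

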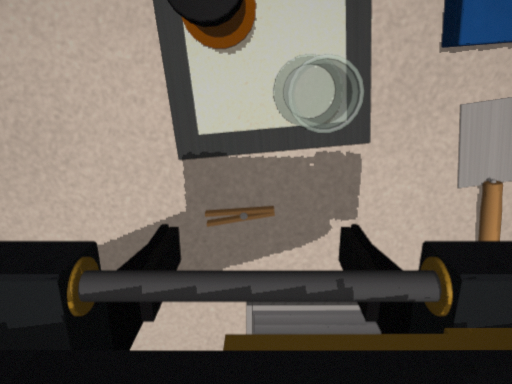

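Emit:
play_rows([
  {"claw": 0,"linear": [0,0.8,-0.5],"rotation": [0,0.0108,0.0055]},
  {"claw": 0,"linear": [0,0.8,-0.5],"rotation": [0,0,0]},
  {"claw": 0,"linear": [0,0.7,-0.3],"rotation": [0,0,0]},
  {"claw": 0,"linear": [0,0,0],"rotation": [0,0,0]},
  {"claw": 0,"linear": [0,0,0],"rotation": [0,0,0]},
])

```text
time: 24.03
position: [0.4927, 0.1097, 0.1896]
tool_rot: [0.122, 1.568, -0.124]
ft_force: [0.1, -1.7, -0.0]
grip_width: 0.998
```

```bash
python3 -c "
from st import *
s,im=snap('wrist','w3.png');show(s,(.5,.199,.053))
hsv=cv2.cvtColor(im,cv2.COLOR_BGR2HSV)
m=((hsv[...,0]<18)&(hsv[...,1]>150)&(hsv[...,2]>40)).astype(np.uint8);m[240:]=0
d=(im.max(2)<30).astype(np.uint8);d[240:]=0
for q in(m,d):
  n,l,st,c=cv2.connectedComponentsWithStats(q)
  for k in range(1,n):
    if st[k,4]>600: print(st[k],c[k].round(1))
"
```

```text
t 24.03 p [0.4927 0.1097 0.1896] cov xy mm [-88.3 323.4] F [ 0.09 -1.73 -0.  ] w 0.998
R cols [[-0.0, -0.001, -1.0], [0.156, 0.988, -0.001], [0.988, -0.156, -0.0]]
tool shift [ 5.46  3.58 -0.27]
rot corr [-0.0085 -0.0002  0.0008]
[210  43  78  60 703] [251.   85.9]
```

View pics/w3.png

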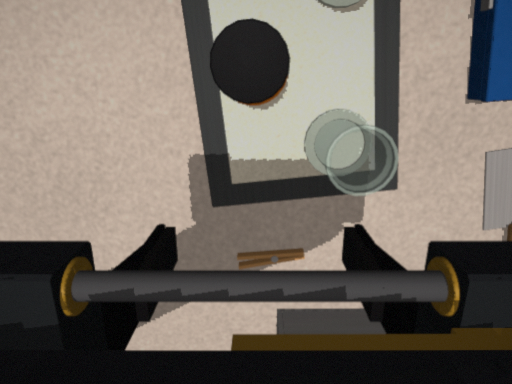

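```bash
python3 -c "
from st import *
s=get_state()
print(onz('wrist',[(250,61.5),(210,61.5),(290,61.5),(250,20),(250,103)],.112,s).round(4))
print(onz('wrist',[(338,145)],.012,s).round(4))
show(s,(.4985,.199,.053))"
```

```text
[[0.5016 0.2041 0.112 ]
 [0.4755 0.2082 0.112 ]
 [0.5276 0.1999 0.112 ]
 [0.5056 0.2287 0.112 ]
 [0.4972 0.1778 0.112 ]]
[[0.574  0.1188 0.012 ]]
t 24.08 p [0.4927 0.1097 0.1897] cov xy mm [-88.3 323.5] F [-0.11  0.19 -0.14] w 1.003
R cols [[-0.001, -0.001, -1.0], [0.156, 0.988, -0.001], [0.988, -0.156, -0.0]]
tool shift [ 5.46  3.57 -0.33]
rot corr [-0.0087 -0.0002  0.0005]
```

Emit:
play_rows([
  {"claw": 0,"linear": [0,0.9,-0.06],"rotation": [-0.004,0,0]},
  {"claw": 0,"linear": [0,0.9,-0.06],"rotation": [-0.004,0,0]},
  {"claw": 0,"linear": [0,0.9,-0.06],"rotation": [0,0,0]},
  {"claw": 0,"linear": [0,0.7,-0.06],"rotation": [0,0,0]},
  {"claw": 0,"linear": [0,0,0],"rotation": [0,0,0]},
  {"claw": 0,"linear": [0,0,0],"rotation": [0,0,0]},
])

```text
time: 24.58
position: [0.5059, 0.1836, 0.1882]
tool_rot: [0.125, 1.567, -0.133]
ft_force: [0.3, -0.5, 0.4]
grip_width: 0.998
```

```bash
python3 -c "
from st import *
show(None,(.501,.2015,.056))"
```

```text
t 24.58 p [0.5059 0.1836 0.1882] cov xy mm [-85.8 398.5] F [ 0.33 -0.49  0.37] w 0.998
R cols [[-0.0, -0.005, -1.0], [0.164, 0.987, -0.005], [0.987, -0.164, 0.0]]
tool shift [ 5.28  0.7  -0.31]
rot corr [-0.0135  0.0002  0.0032]
```

Emit:
play_rows([
  {"claw": 0,"linear": [0,0.35,-0.16],"rotation": [0,0,0.003]},
  {"claw": 0,"linear": [0.4,0.35,-0.16],"rotation": [0,0,0]},
  {"claw": 0,"linear": [0.8,0,0],"rotation": [0,0,0]},
  {"claw": 0,"linear": [0.8,0,0],"rotation": [0,0,0]},
  {"claw": 0,"linear": [0.4,0,0],"rotation": [0,0,0]},
  {"claw": 0,"linear": [0,0,0],"rotation": [0,0,0]},
])

```text
time: 25.08
position: [0.5043, 0.1941, 0.1266]
tool_rot: [0.138, 1.562, -0.143]
ft_force: [-0.2, 0.2, -0.6]
grip_width: 1.002
```

```bash
python3 -c "
from st import *
show(None,(.501,.2015,.056))"
```

```text
t 25.08 p [0.5043 0.1941 0.1266] cov xy mm [-88.9 408.6] F [-0.18  0.22 -0.59] w 1.002
R cols [[0.004, -0.003, -1.0], [0.178, 0.984, -0.002], [0.984, -0.178, 0.004]]
tool shift [ 2.82  0.27 -0.19]
rot corr [-0.0228  0.0026  0.0016]
```

Emit:
play_rows([
  {"claw": 0,"linear": [0.2,0.24,-0.2],"rotation": [0,0.0026,0.0016]},
  {"claw": 0,"linear": [0.6,0.08,0],"rotation": [0,0,0]},
  {"claw": 0,"linear": [0.8,0,0],"rotation": [0,0,0]},
  {"claw": 0,"linear": [0.7,0,0],"rotation": [0,0,0]},
  {"claw": 0,"linear": [0.3,0,0],"rotation": [0,0,0]},
  {"claw": 0,"linear": [0,0,0],"rotation": [0,0,0]},
  {"claw": 0,"linear": [0,0,0],"rotation": [0,0,0]},
])

```text
time: 25.67
position: [0.504, 0.2032, 0.0639]
tool_rot: [0.148, 1.56, -0.143]
ft_force: [-1.1, -0.3, -0.0]
grip_width: 1.002
```

```bash
python3 -c "
from st import *
show(None,(.501,.2015,.056))"
```

```text
t 25.67 p [0.504  0.2032 0.0639] cov xy mm [-90.5 417.6] F [-1.09 -0.28 -0.  ] w 1.002
R cols [[0.006, 0.002, -1.0], [0.184, 0.983, 0.003], [0.983, -0.184, 0.006]]
tool shift [ 0.31 -0.09 -0.11]
rot corr [-0.0269  0.0037 -0.0021]
```

Emit:
play_rows([
  {"claw": 0,"linear": [0.25,-0.07,-0.11],"rotation": [0,0.0037,-0.002]},
  {"claw": 0,"linear": [0,0,0],"rotation": [0,0,0]},
  {"claw": 0.3,"linear": [0,0,0],"rotation": [0,0,0]},
  {"claw": 0.3,"linear": [0,0,0],"rotation": [0,0,0]},
  {"claw": 0.3,"linear": [0,0,0],"rotation": [0,0,0]},
  {"claw": 0.3,"linear": [0,0,0],"rotation": [0,0,0]},
], newtons=25)

```text
time: 26.17
position: [0.5035, 0.203, 0.0613]
tool_rot: [0.148, 1.56, -0.144]
ft_force: [-0.5, -0.2, -0.2]
grip_width: 0.782
```

Emit:
play_rows([
  {"claw": 1,"linear": [0,0,0],"rotation": [0,0,0]},
  {"claw": 1,"linear": [0,0,0],"rotation": [0,0,0]},
  {"claw": 1,"linear": [0,0,0],"rotation": [0,0,0]},
  {"claw": 1,"linear": [0,0,0],"rotation": [0,0,0]},
  {"claw": 1,"linear": [0,0,0],"rotation": [0,0,0]},
], newtons=35)

```text
time: 26.58
position: [0.5024, 0.2034, 0.0618]
tool_rot: [0.147, 1.562, -0.144]
ft_force: [-1.1, -0.0, 0.1]
grip_width: 0.61
```

```bash
python3 -c "
from st import *
show(None,(.501,.2015,.056))"
```

```text
t 26.58 p [0.5024 0.2034 0.0618] cov xy mm [-92.1 417.6] F [-1.06 -0.03  0.08] w 0.61
R cols [[0.004, 0.001, -1.0], [0.184, 0.983, 0.002], [0.983, -0.184, 0.004]]
tool shift [ 0.23 -0.09 -0.04]
rot corr [-0.0269  0.0026 -0.0011]
```

Emit:
play_rows([
  {"claw": 1,"linear": [0,0,0],"rotation": [0,0,0]},
  {"claw": 1,"linear": [0,0,0],"rotation": [0,0,0]},
  {"claw": 1,"linear": [0,0,0],"rotation": [0,0,0]},
], newtons=40)

```text
time: 26.83
position: [0.5023, 0.2034, 0.0618]
tool_rot: [0.146, 1.562, -0.144]
ft_force: [-1.6, 0.4, 1.1]
grip_width: 0.61
```

Emit:
play_rows([
  {"claw": 0.2,"linear": [0,0,0],"rotation": [0,0,0]},
  {"claw": 0.2,"linear": [0,0,0],"rotation": [0,0,0]},
  {"claw": 0.2,"linear": [0,0,0],"rotation": [0,0,0]},
  {"claw": 0.2,"linear": [0.2,-0.03,0],"rotation": [0,0.002,0]},
  {"claw": 0.2,"linear": [0.2,0,0],"rotation": [0,0,0]},
  {"claw": 0.2,"linear": [0.05,0,0],"rotation": [0,0,0]},
  {"claw": 0.2,"linear": [0,0,0],"rotation": [0,0,0]},
], newtons=25)

```text
time: 27.42
position: [0.5034, 0.2021, 0.0491]
tool_rot: [0.148, 1.563, -0.145]
ft_force: [0.7, -0.4, 0.3]
grip_width: 0.799
```

Emit:
play_rows([
  {"claw": 1,"linear": [0,0,0],"rotation": [0,0,0]},
  {"claw": 1,"linear": [0,0,0],"rotation": [0,0,0]},
  {"claw": 1,"linear": [0,0,0],"rotation": [0,0,0]},
  {"claw": 1,"linear": [0,0,0],"rotation": [0,0,0]},
  {"claw": 1,"linear": [0,0,0],"rotation": [0,0,0]},
  {"claw": 1,"linear": [0,0,0],"rotation": [0,0,0]},
], newtons=35)

```text
time: 27.92
position: [0.5013, 0.2024, 0.0486]
tool_rot: [0.146, 1.567, -0.145]
ft_force: [-0.8, 0.5, 1.1]
grip_width: 0.607
```

```bash
python3 -c "
from st import *
show(None,(.501,.2015,.056))"
```

```text
t 27.92 p [0.5013 0.2024 0.0486] cov xy mm [-93.  416.4] F [-0.77  0.51  1.11] w 0.607
R cols [[-0.001, 0.001, -1.0], [0.184, 0.983, 0.001], [0.983, -0.184, -0.001]]
tool shift [-0.3  -0.04 -0.01]
rot corr [-0.0269 -0.0009 -0.0006]
```

Emit:
play_rows([
  {"claw": 1,"linear": [0,0,0],"rotation": [0,0,0]},
  {"claw": 1,"linear": [-0.2,0,0],"rotation": [0,0,0]},
  {"claw": 1,"linear": [-0.4,0,0],"rotation": [0,0,0]},
  {"claw": 1,"linear": [-0.6,0,0],"rotation": [0,0,0]},
  {"claw": 1,"linear": [-0.7,0,0],"rotation": [0,0,0]},
  {"claw": 1,"linear": [-0.7,0,0],"rotation": [0,0,0]},
  {"claw": 1,"linear": [-0.7,0,0],"rotation": [0,0,0]},
  {"claw": 1,"linear": [-0.6,0,0],"rotation": [0,0,0]},
  {"claw": 1,"linear": [-0.3,0,0],"rotation": [0,0,0]},
  {"claw": 1,"linear": [0,0,0],"rotation": [0,0,0]},
], newtons=50)

```text
time: 28.75
position: [0.4948, 0.1974, 0.152]
tool_rot: [0.141, 1.583, -0.151]
ft_force: [0.5, 0.7, -7.8]
grip_width: 0.601
```

```bash
python3 -c "
from st import *
show(None,(.5424,-.1787,.15))"
```

```text
t 28.75 p [0.4948 0.1974 0.152 ] cov xy mm [-98.7 410.6] F [ 0.47  0.67 -7.78] w 0.601
R cols [[-0.018, -0.004, -1.0], [0.184, 0.983, -0.007], [0.983, -0.185, -0.017]]
tool shift [  0.11 -14.44   4.65]
rot corr [-0.027  -0.0109  0.0045]
```

Emit:
play_rows([
  {"claw": 1,"linear": [-0.5,0,0],"rotation": [0,-0.0109,0.0045]},
  {"claw": 1,"linear": [-0.6,-0.3,0.08],"rotation": [0,0,0]},
  {"claw": 1,"linear": [-0.4,-0.6,0.18],"rotation": [0,0,0]},
  {"claw": 1,"linear": [0,-0.9,0.28],"rotation": [0,0,0]},
  {"claw": 1,"linear": [0,-0.9,0.28],"rotation": [0,0,0]},
  {"claw": 1,"linear": [0,-0.9,0.28],"rotation": [0,0,0]},
  {"claw": 1,"linear": [0,-0.9,0.28],"rotation": [0,0,0]},
  {"claw": 1,"linear": [0,-0.9,0.28],"rotation": [0,0,0]},
  {"claw": 1,"linear": [0,-0.9,0.28],"rotation": [0,0,0]},
  {"claw": 1,"linear": [0,-0.9,0.28],"rotation": [0,0,0]},
])

```text
time: 29.58
position: [0.5086, 0.0106, 0.1798]
tool_rot: [0.134, 1.583, -0.131]
ft_force: [0.3, 0.4, -8.7]
grip_width: 0.594
```

Emit:
play_rows([
  {"claw": 1,"linear": [0,-0.9,0.28],"rotation": [0,0,0]},
  {"claw": 1,"linear": [0,-0.9,0.28],"rotation": [0,0,0]},
  {"claw": 1,"linear": [0,-0.8,0.28],"rotation": [0,0,0]},
  {"claw": 1,"linear": [0,-0.6,0.2],"rotation": [0,0,0]},
  {"claw": 1,"linear": [0,-0.4,0.1],"rotation": [0,0,0]},
  {"claw": 1,"linear": [0,-0.2,0],"rotation": [0,0,0]},
  {"claw": 1,"linear": [0,0,0],"rotation": [0,0,0]},
  {"claw": 1,"linear": [0,0,0],"rotation": [0,0,0]},
])

```text
time: 30.25
position: [0.5138, -0.0993, 0.1687]
tool_rot: [0.14, 1.6, -0.138]
ft_force: [0.3, 1.1, -8.7]
grip_width: 0.596
```

```bash
python3 -c "
from st import *
show(None,(.5424,-.1787,.15))"
```

```text
t 30.25 p [ 0.5138 -0.0993  0.1687] cov xy mm [-37.7 119.6] F [ 0.28  1.07 -8.69] w 0.596
R cols [[-0.033, 0.004, -0.999], [0.175, 0.984, -0.002], [0.984, -0.175, -0.033]]
tool shift [ 0.7  -2.93  1.71]
rot corr [-0.0212 -0.0211  0.0007]
```

Emit:
play_rows([
  {"claw": 1,"linear": [0,-0.5,0.3],"rotation": [0,-0.0105,0]},
  {"claw": 1,"linear": [0,-0.6,0.4],"rotation": [0,-0.0105,0]},
  {"claw": 1,"linear": [0,-0.6,0.4],"rotation": [0,0,0]},
  {"claw": 1,"linear": [0,-0.5,0.3],"rotation": [0,0,0]},
  {"claw": 1,"linear": [0,-0.3,0.1],"rotation": [0,0,0]},
  {"claw": 1,"linear": [0,0,0],"rotation": [0,0,0]},
  {"claw": 1,"linear": [0,0,0],"rotation": [0,0,0]},
])

```text
time: 30.83
position: [0.5428, -0.1696, 0.1677]
tool_rot: [0.134, 1.565, -0.134]
ft_force: [0.0, 0.6, -7.2]
grip_width: 0.601
```

```bash
python3 -c "
from st import *
s,im=snap('wrist','w4.png');show(s,(.5424,-.1787,.115))"
```

```text
t 30.83 p [ 0.5428 -0.1696  0.1677] cov xy mm [ 1.1 54.1] F [ 0.04  0.61 -7.24] w 0.601
R cols [[0.001, -0.0, -1.0], [0.17, 0.985, -0.0], [0.985, -0.17, 0.002]]
tool shift [ 2.11 -0.36  0.04]
rot corr [-0.0176  0.001   0.0001]
```

View pics/w4.png

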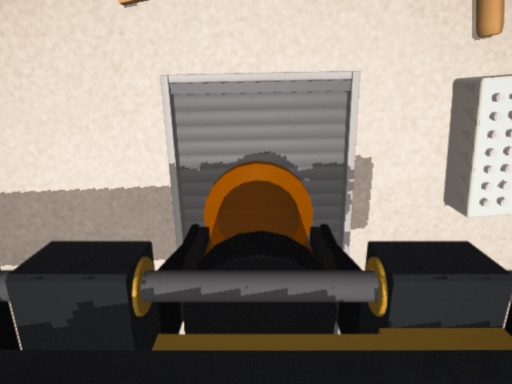

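```bash
python3 -c "
from st import *
s=get_state()
M=np.array([[np.cos(a),np.sin(a)],[-np.sin(a),np.cos(a)]])
q=lambda p:((p[:,:2]-A)@M.T*1e3).round(1)
print('rim',q(onz('wrist',[(162,76),(359,72),(170,150),(352,150)],.066,s)))
print('foot',q(onz('wrist',[(204,216),(313,216),(258,163)],.131,s)))
print('tcp',q(np.array([s['position']])))"
```

```text
rim [[-67.8 141.9]
 [ 76.7 140.7]
 [-67.6  86.9]
 [ 74.5  83. ]]
foot [[-33.2  56.6]
 [ 34.7  54.7]
 [  1.4  89.4]]
tcp [[ 1. 54.]]
```

Emit:
play_rows([
  {"claw": 1,"linear": [0,-0.2,0.05],"rotation": [0,0.001,0]},
  {"claw": 1,"linear": [0.2,-0.15,0.05],"rotation": [0,0,0]},
  {"claw": 1,"linear": [0.4,0,0],"rotation": [0,0,0]},
  {"claw": 1,"linear": [0.4,0,0],"rotation": [0,0,0]},
  {"claw": 1,"linear": [0.3,0,0],"rotation": [0,0,0]},
  {"claw": 1,"linear": [0.2,0,0],"rotation": [0,0,0]},
  {"claw": 1,"linear": [0,0,0],"rotation": [0,0,0]},
  {"claw": 1,"linear": [0,0,0],"rotation": [0,0,0]},
])

```text
time: 31.55
position: [0.5422, -0.1756, 0.1244]
tool_rot: [0.132, 1.571, -0.129]
ft_force: [0.2, 0.5, -8.3]
grip_width: 0.598
```

```bash
python3 -c "
from st import *
t=A+np.array([[np.cos(a),-np.sin(a)],[np.sin(a),np.cos(a)]])@[.003,.0445]
show(None,(*t,.115))"
```

```text
t 31.55 p [ 0.5422 -0.1756  0.1244] cov xy mm [ 1.4 48.1] F [ 0.17  0.47 -8.34] w 0.598
R cols [[-0.004, 0.002, -1.0], [0.165, 0.986, 0.002], [0.986, -0.165, -0.004]]
tool shift [ 0.37 -0.14  0.07]
rot corr [-0.0147 -0.0028 -0.0012]
```

Emit:
play_rows([
  {"claw": 1,"linear": [0.1,-0.14,0.08],"rotation": [0,-0.0028,-0.001]},
  {"claw": 1,"linear": [0.15,0,0],"rotation": [0,0,0]},
  {"claw": 1,"linear": [0.15,0,0],"rotation": [0,0,0]},
  {"claw": 1,"linear": [0.1,0,0],"rotation": [0,0,0]},
  {"claw": 1,"linear": [0,0,0],"rotation": [0,0,0]},
])

```text
time: 31.97
position: [0.5445, -0.1797, 0.1115]
tool_rot: [0.13, 1.565, -0.131]
ft_force: [-0.0, 1.1, -7.9]
grip_width: 0.599
```

```bash
python3 -c "
from st import *
t=A+np.array([[np.cos(a),-np.sin(a)],[np.sin(a),np.cos(a)]])@[.003,.0445]
show(None,(*t,.107))"
```

```text
t 31.97 p [ 0.5445 -0.1797  0.1115] cov xy mm [ 4.2 44.3] F [-0.05  1.06 -7.88] w 0.599
R cols [[0.002, -0.001, -1.0], [0.165, 0.986, -0.0], [0.986, -0.165, 0.002]]
tool shift [ 0.18  0.01 -0.05]
rot corr [-0.0145  0.0014  0.0002]
```

Now down slowly to contact.

Emit:
play_rows([
  {"claw": 1,"linear": [0.05,0,-0.03],"rotation": [0,0.0014,0]},
  {"claw": 1,"linear": [0.05,0,0],"rotation": [0,0,0]},
  {"claw": 1,"linear": [0.04,0,0],"rotation": [0,0,0]},
  {"claw": 1,"linear": [0.04,0,0],"rotation": [0,0,0]},
])

```text
time: 32.3
position: [0.5442, -0.1797, 0.1072]
tool_rot: [0.13, 1.566, -0.131]
ft_force: [0.5, -0.8, -7.7]
grip_width: 0.6
```

Emit:
play_rows([
  {"claw": 1,"linear": [0.03,0,0],"rotation": [0,0,0]},
  {"claw": 1,"linear": [0.03,0,0],"rotation": [0,0,0]},
])

```text
time: 32.47
position: [0.5443, -0.1797, 0.1056]
tool_rot: [0.13, 1.566, -0.131]
ft_force: [-0.2, -0.1, -8.2]
grip_width: 0.6
```

Emit:
play_rows([
  {"claw": 1,"linear": [0.03,0,0],"rotation": [0,0,0]},
  {"claw": 1,"linear": [0.03,0,0],"rotation": [0,0,0]},
])

```text
time: 32.63
position: [0.5443, -0.1798, 0.1041]
tool_rot: [0.13, 1.566, -0.131]
ft_force: [-0.5, 0.1, -7.4]
grip_width: 0.596
```

Emit:
play_rows([
  {"claw": 1,"linear": [0.03,0,0],"rotation": [0,0,0]},
  {"claw": 1,"linear": [0.03,0,0],"rotation": [0,0,0]},
])

```text
time: 32.8
position: [0.5444, -0.1799, 0.1036]
tool_rot: [0.129, 1.566, -0.131]
ft_force: [-3.8, 0.5, 0.0]
grip_width: 0.597
```

Emit:
play_rows([
  {"claw": 1,"linear": [0.01,0,0],"rotation": [0,0,0]},
  {"claw": 1,"linear": [0.01,0,0],"rotation": [0,0,0]},
], newtons=10)

```text
time: 32.97
position: [0.5444, -0.18, 0.1037]
tool_rot: [0.129, 1.566, -0.132]
ft_force: [-2.1, -0.1, -5.7]
grip_width: 0.61
```

Emit:
play_rows([
  {"claw": 1,"linear": [0,0,0],"rotation": [0,0,0]},
  {"claw": 1,"linear": [0,0,0],"rotation": [0,0,0]},
], newtons=3)

```text
time: 33.13
position: [0.5449, -0.1802, 0.1041]
tool_rot: [0.129, 1.564, -0.132]
ft_force: [-0.8, 1.0, -4.8]
grip_width: 0.621
```

Emit:
play_rows([
  {"claw": 0.3,"linear": [0,0,0],"rotation": [0,0,0]},
  {"claw": 0.2,"linear": [0,0,0],"rotation": [0,0,0]},
  {"claw": 0,"linear": [0,0,0],"rotation": [0,0,0]},
  {"claw": 0,"linear": [0,0,0],"rotation": [0,0,0]},
  {"claw": 0,"linear": [0,0,0],"rotation": [0,0,0]},
  {"claw": 0,"linear": [0,0,0],"rotation": [0,0,0]},
])

```text
time: 33.63
position: [0.5505, -0.1813, 0.1094]
tool_rot: [0.126, 1.552, -0.134]
ft_force: [0.7, 0.6, -0.0]
grip_width: 0.958
```

```bash
python3 -c "
from st import *
show()"
```

```text
t 33.63 p [ 0.5505 -0.1813  0.1094] cov xy mm [10.4 43.6] F [ 0.69  0.62 -0.03] w 0.958
R cols [[0.015, -0.006, -1.0], [0.165, 0.986, -0.004], [0.986, -0.165, 0.016]]
rot corr [-0.0145  0.0099  0.0025]
```

Emit:
play_rows([
  {"claw": 0,"linear": [0,0,-0.2],"rotation": [0,0.0099,0.0025]},
  {"claw": 0,"linear": [-0.2,0,0],"rotation": [0,0,0]},
  {"claw": 0,"linear": [-0.5,0,0],"rotation": [0,0,0]},
  {"claw": 0,"linear": [-0.8,0,0],"rotation": [0,0,0]},
  {"claw": 0,"linear": [-1,0,0],"rotation": [0,0,0]},
  {"claw": 0,"linear": [-1,0,0],"rotation": [0,0,0]},
  {"claw": 0,"linear": [-1,0,0],"rotation": [0,0,0]},
  {"claw": 0,"linear": [-0.5,-0.3,0],"rotation": [0,0,0]},
])

```text
time: 34.3
position: [0.5426, -0.1852, 0.2415]
tool_rot: [0.131, 1.573, -0.125]
ft_force: [1.0, 0.2, -0.2]
grip_width: 1.004
```

Emit:
play_rows([
  {"claw": 0,"linear": [-0.4,-1,0],"rotation": [0,0,0]},
  {"claw": 0,"linear": [0,-1,0],"rotation": [0,0,0]},
  {"claw": 0,"linear": [0,-1,0],"rotation": [0,0,0]},
  {"claw": 0,"linear": [0,-1,0],"rotation": [0,0,0]},
  {"claw": 0,"linear": [0,-1,0],"rotation": [0,0,0]},
  {"claw": 0,"linear": [0,0,0],"rotation": [0,0,0]},
  {"claw": 0,"linear": [0,0,0],"rotation": [0,0,0]},
])

```text
time: 34.88
position: [0.5257, -0.3141, 0.2681]
tool_rot: [0.121, 1.555, -0.128]
ft_force: [-0.2, 0.2, 0.9]
grip_width: 0.996
```

```bash
python3 -c "
from st import *
show()
s,w=snap('wrist','w5.png');_,t=snap('top','t5.png');_,c=snap('scene','s5.png')
r=lambda x:cv2.resize(x,(400,300))
cv2.imwrite('pics/m5.png',np.vstack([np.hstack([r(w),r(t)]),np.hstack([r(c),cv2.resize(c[150:300,20:220],(400,300))])]))"
```

```text
t 34.88 p [ 0.5257 -0.3141  0.2681] cov xy mm [  4.8 -91.3] F [-0.15  0.24  0.9 ] w 0.996
R cols [[0.012, -0.005, -1.0], [0.158, 0.987, -0.003], [0.987, -0.158, 0.012]]
rot corr [-0.0099  0.0079  0.0021]
```

View pics/m5.png

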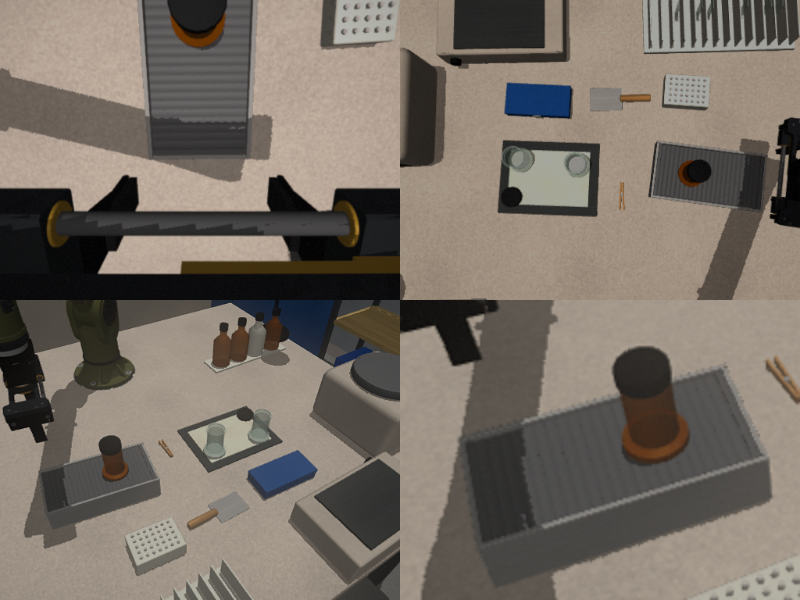

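```bash
python3 -c "
from st import *
M=np.array([[np.cos(a),np.sin(a)],[-np.sin(a),np.cos(a)]])
q=lambda p:((p[:,:2]-A)@M.T*1e3).round(1)
im=cv2.imread('pics/t5.png');d=(im.max(2)<32).astype(np.uint8);d[:190]=0;d[260:]=0;d[:,:340]=0;d[:,410:]=0
d=cv2.morphologyEx(d,cv2.MORPH_OPEN,np.ones((5,5)))
n,l,st,c=cv2.connectedComponentsWithStats(d);k=1+np.argmax(st[1:,4]);print(st[k],c[k],'cap',q(onz('top',[c[k]],.167)))
h=cv2.cvtColor(im,cv2.COLOR_BGR2HSV);m=((h[...,0]<18)&(h[...,1]>150)&(h[...,2]>30)).astype(np.uint8);m[:190]=0;m[260:]=0;m[:,:340]=0;m[:,410:]=0
ys,xs=np.nonzero(m);print('foot',xs.min(),xs.max(),ys.min(),ys.max(),q(onz('top',[(xs.min(),ys[xs==xs.min()].mean()),(xs[ys==ys.max()].mean(),ys.max())],.066)))
"
```

```text
[363 205  35  28 763] [381.20576671 218.73001311] cap [[ 1.6 48.6]]
foot 356 384 205 238 [[ -1.4  77.8]
 [-30.2  41.7]]
```

```bash
python3 -c "
from bench import *
print(close_job())"
```

```text
the job is handed in; nothing more can be done
None
```

The jar is standing on the cover over the bar, and the job was handed in at about 35 s with the arm clear of everything.

**Finding the bar:** I pressed along the cover with closed fingertips before touching the jar. Both edges of the stiff zone put the bar's centre line at about +45 mm in y from the middle of the cover. The highest force I read was about 12 N. Force was only read at the end of each move, so brief peaks between readings went unseen.

**Moving the jar:** My first grip on the jar felt too high, so I released it, went about 13 mm lower and gripped again. The jar reached the cover with its underside at about z = 0.061 m. It held its full weight there without sinking.

**Last checks:**
- **Position:** The top view puts the jar's foot at about y = +44 mm and the cap at +49 mm. That difference is about what I expect from the rough cap mask.
- **Upright:** The pictures show the jar standing upright, but I did not measure its level more finely than that.
- **Other things:** The other items look to be in the same places as before; I did not measure them again.

**Disagreement:** The two cameras differed by about 4 mm on the cover's centre across its width. I aimed between them; the gripper was at +4 mm just before touchdown, and the top view later showed the foot at about the same place.

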